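# Slide a loaded tray over the gap

## Task

Push the loaded tray to the left off its wooden stand, over the open gap and onto the second stand, until you feel it press squarely against the end stop there; then take your hand away. The tin and jar weigh down its front, so hold its rear ledge down while the front hangs over the gap, and ease off before its tail leaves the first stand, so that it neither sags nor tips; slide it with the fingertips, neither gripped nor lifted. Use a light touch, at most about 30 N on the tray and 20 N against the stop, keep tin and jar upright and in place, and leave the other things on the worktop alone.

Things in the scene. Friction and masses are not known exactly. Their poses are not given: they have to be found in the camera images.
- tray: Aluminium tray, 180 (x) by 240 (y) mm, floor 6 mm thick, 0.3 kg; origin: centre of its underside; z up, +y its way of travel. Front and side rims 20 mm high. 78 to 86 mm behind the origin a push wall stands right across, top 40 mm over the underside. Load about 0.6 kg at the front; balances about 80 mm behind the front edge.
- tray_ledge (a point): Point midway across the top of the bare ledge (34 mm deep, 180 wide, rubber strip) behind the push wall, 103 mm behind the tray's origin, 17 behind the wall, 6 above the underside. Fingertips on it can press down and push the wall at once. 10 to 12 N down keeps the tray level over the gap; once its tail is off the near stand, over 1.5 N down begins to tip it.
- tray_front (a point): Midpoint of the tray's front edge, 120 mm ahead of its origin, 6 mm over its underside. The tray is pushed, not gripped: a grip (20 N or more on either pad) exceeds the force allowed on it, the sum over all finger contacts.
- near_stand: Fixed low wooden stand under the tray at the start, 220 (x) by 265 (y) mm, deck 50 mm over its origin (centre of its underside); axes roughly as the tray's. Guide rails 12 mm high at both sides, inner faces 200 mm apart: 10 mm play on either side of the tray.
- near_edge (a point): Middle of the near stand's edge at the gap, on the deck.
- far_stand: Second fixed wooden stand, 220 by 280 mm, deck 50 mm over its origin, +y away from the first. Deck level with the near one or up to 2 mm lower, out of line by up to 2 mm and 0.01 rad; bevelled entry (4 mm in 10 mm), flared guide rails 200 mm apart, end stop at the far end. Clear gap between the level decks 130 to 142 mm.
- far_edge (a point): Middle of the edge of the far stand's level deck at the gap (the bevel lies before it).
- stop_face (a point): Point midway between the two black rubber pads of the end stop, at the middle setting of the adjustable stop, 16 mm above the far deck; fixed to the stand. The stop is clamped anywhere within 8 mm before or beyond it (not measured): its pads must be found by feel. The tray is home when its front edge touches them.
- tin_mid (a point): Centre (half-way up) of the food tin near the tray's front, 75 mm across, 110 mm high, 0.29 to 0.39 kg; z up.
- jar_mid (a point): Centre of the glass preserve jar with a green lid beside the tin, 70 mm across, 114 mm high, 0.24 to 0.32 kg; z up.
- mug_mid (a point): Centre of the purple mug, 84 mm across without its handle, 100 mm high, at the back: bystander.
- shaker_mid (a point): Centre of the salt shaker, 44 mm across, 90 mm high, at the left: bystander.
- spice_mid (a point): Centre of the spice jar, 44 mm across, 105 mm high, at the left: bystander.
- end_stop: The end stop: a rigid upright wooden bar 190 mm wide with two black rubber pads and thumbscrews, firmly clamped on the far stand within 8 mm of its middle setting. The origin is that of the far stand and does not show the setting.

How it is judged:
By the outcome, as a careful person would: the job done as asked, in the order asked, and still so for the second after the job is handed in, with the robot touching nothing.
It also fails if it takes over 67 s, if anything falls off the work surface, if the arm or the gripper's body presses on something with over 40 N, if the wrist force passes 120 N, or if a joint passes its speed limit or range.

## Robot

A 7-joint arm with a two-finger parallel gripper is mounted at the origin on a cart in front of the work surface, level with it; the furniture and walls round the work are solid. World frame = base frame: x ahead of the robot, y to its left, z up, the work surface at z = 0. Lengths are in m, angles in rad, forces in N, time in s.
With the tool pointing down it reaches from about 0.4 to 0.85 m from the base axis. Payload 10.4 kg.
Tool frame: the origin (TCP) lies midway between the tips of the shut fingers; the grasp point (between the pads) lies 19 mm behind it; z points along the fingers, x is the direction in which the jaws open and shut, and the axes are right-handed (so a half turn about z gives the same grasp; the last joint's range is limited). The gripper opens to 85 mm and grips with 20 to 120 N. Pads are 22 mm wide; open, the fingers measure 114 mm over their backs; the gripper's body (76 mm by 85 mm) begins 54 mm behind the grasp point. The pads swing forward as they close: fully open they stand 13 mm farther back than shut.
Start: joints at [-1.126, 0.332, -0.065, 1.46, 0.022, 1.35, -0.088], TCP at [0.282, 0.558, 0.231] pointing down, gripper open.
Joint ranges: [-2.6, 2.6], [-0.5, 2.12], [-1.47, 1.34], [0.16, 2.42], [-1.27, 4.41], [0.06, 2.06], [-2.6, 2.6]. Speed limits (rad/s): [2.22, 2.22, 2.79, 2.79, 3.14, 3.14, 3.14].

## Interface

Orientations are given as a unit quaternion [x, y, z, w].
In Python, from workcell import monitor, eyes, ticket, models gives the robot as it stands.
- The arm moves only by the tool servo_tool, never from a script. Its argument "motion" is a list of rows, each a list of 7 numbers: the opening, from 0 (shut) to 1 (fully open), then the shift along the tool's x, y, z in m, then the turn, a rotation vector about the tool's x, y, z in degrees. In form: [[fingers, tx, ty, tz, rx, ry, rz], ...]. A call has 1 to 20 rows; each row is the pose to reach, as a shift and turn from the pose commanded when the call began, along the tool's axes at that moment; what a row does not reach only later rows make up. A row lasts 1/8 s, in which the tool goes at most 62.5 mm and 10.7 degrees, less where a joint would pass 70% of its speed; a pose out of reach is approached as far as the arm can. A call with a gripper value outside its range is refused whole. The fingers move at their own pace and stop on an object; "grip_force" is the grip in N (left out, the last holds). Time passes only in rows, so rows that repeat a pose let the fingers close. It gives the time, the measured TCP pose, the force and the opening at its end, in the units of the state.
- monitor.get_obs(): the state, without advancing time (a new reading comes with each control period).
- eyes.camera(name): name is "side" or "top"; returns (picture, depth): 384x512x3 uint8, blue, green, red; 384x512 float32, m along the optical axis (not along the pixel's ray), 0 where there is no reading.
- eyes.camera_info(name): a dict with "intrinsics" (3x3 intrinsics, pixels), "extrinsics" (4x4, takes a point from world to camera coordinates). Camera axes: x right, y down, z forward; pixel columns grow to the right and rows downward; lengths in m; the calibration is good to about 2 mm. A picture is of the moment at which its call begins. camera_info takes no time and is no camera call.
- ticket.hand_in(): hands the job in, once; it reports no verdict.
Trained networks look in the newest picture that a camera, given by its name, has taken for a name from the list of things; names that differ only in an ending like _2 or _b are one class to them, and where a whole thing is asked for, a point or a joint stands for the part that bears it (a point fixed in the world has none). Each returns a list of dicts, best first, with "confidence" (0 to 1); they miss things now and then, are a little off and sometimes report something else, mostly with a low value. They report only what shows in the picture. A call takes as long as a camera call.
- models.boxes_of(camera, thing): "point" ([x, y, z] in m, in the coordinates of the camera as it stood for that picture, good to about 4 mm: the middle of the surface that is visible of it).
The state is a dict: "clock": time; "joint_pos": joint angles; "joint_velocities": joint speeds; "tau": joint torques, N m; "position": TCP position; "ee_rot": TCP orientation; "ft_force": force on the tool from outside, world axes, zero at the start; "torque": the same for the moment, N m; "grip_width": opening from 0.0 (shut) to 1.0 (fully open).
Only numpy, scipy, OpenCV 4.12 (cv2) and the standard library are available. Lean on these libraries where they do the work, as an engineer would, in place of code of your own. Each camera call takes 0.05 s, during which the arm holds its last target. There are 200 camera calls.

## Working session

There is one attempt and no reset: what is moved stays moved. The work goes in short steps, Python scripts to look and compute and a tool call to move; the robot and the scene stay as the last step left them, time stands still between calls to the robot, and variables do not carry over. Pictures are saved under pics/ and viewed, about 8 in all and at most 12, crops included, and the job is handed in when it is done.

Besides the shell and the picture viewer there is one more tool, called after ">>>" as name(argument=value, ...), one argument or row to a line, values as JSON. servo_tool: Moves the arm, as the interface text tells. Its arguments: {"type":"object","properties":{"motion":{"type":"array"},"grip_force":{"type":"number"}},"required":["motion"]}

```bash
mkdir -p pics; cat > h.py <<'E'
from workcell import monitor, eyes, ticket, models
import numpy as np, cv2
def toworld(cam,p):
    E=np.array(eyes.camera_info(cam)["extrinsics"]); return (np.linalg.inv(E)@np.r_[p,1])[:3]
def cloud(cam,d):
    K=np.array(eyes.camera_info(cam)["intrinsics"]);E=np.linalg.inv(np.array(eyes.camera_info(cam)["extrinsics"]))
    v,u=np.mgrid[:d.shape[0],:d.shape[1]]
    P=np.stack([(u-K[0,2])/K[0,0]*d,(v-K[1,2])/K[1,1]*d,d],-1)
    return P@E[:3,:3].T+E[:3,3]
E
python3 - <<'E'
from h import *
np.set_printoptions(precision=4,suppress=True)
ims=[]
for c in("top","side"):
    im,d=eyes.camera(c); np.save(c+"_d.npy",d); np.save(c+"_im.npy",im); cv2.imwrite(f"pics/{c}1.png",im)
    E=np.array(eyes.camera_info(c)["extrinsics"]);print(c,np.linalg.inv(E)[:3])
    for t in ["tray_ledge","tray_front","near_edge","far_edge","stop_face","tin_mid","jar_mid","tray","near_stand","far_stand"]:
        r=models.boxes_of(c,t)
        for q in r[:1]: print(t,round(q["confidence"],2),toworld(c,q["point"]))
o=monitor.get_obs();print(o)
E
```

```text
top [[-0.0154 -0.9963  0.0841  0.4725]
 [-0.9999  0.0157  0.0029  0.1204]
 [-0.0042 -0.0841 -0.9965  1.4717]]
tray_ledge 0.82 [ 0.4932 -0.2012  0.0569]
tray_front 0.81 [ 0.4917 -0.1954  0.0549]
near_edge 0.97 [ 0.4889 -0.1754  0.0443]
far_edge 0.9 [0.4607 0.2229 0.0487]
stop_face 0.72 [0.4616 0.2264 0.0477]
tin_mid 0.85 [ 0.4456 -0.099   0.1613]
jar_mid 0.94 [ 0.5349 -0.091   0.1661]
tray 0.97 [ 0.4945 -0.2002  0.0602]
near_stand 0.74 [ 0.4913 -0.1747  0.0501]
side [[-0.9899 -0.0819  0.116   0.4136]
 [-0.1419  0.5496 -0.8233  1.3171]
 [ 0.0037 -0.8314 -0.5556  0.901 ]]
tray_ledge 0.91 [ 0.4906 -0.0782  0.0595]
tray_front 0.72 [ 0.492  -0.0762  0.0579]
near_edge 0.57 [ 0.4854 -0.0565  0.0461]
far_edge 0.82 [0.4575 0.2649 0.0458]
stop_face 0.74 [0.4566 0.2637 0.0516]
tin_mid 0.69 [0.4551 0.2609 0.0493]
jar_mid 0.89 [ 0.5258 -0.0733  0.1298]
tray 0.83 [ 0.4875 -0.0758  0.057 ]
near_stand 0.89 [ 0.4847 -0.0552  0.0504]
far_stand 0.85 [0.4575 0.2623 0.0542]
{'clock': 1.1, 'joint_pos': array([-1.1256,  0.3322, -0.0647,  1.4601,  0.0216,  1.3499, -0.0885]), 'joint_velocities': array([ 0.0012,  0.0004,  0.001 , -0.0008,  0.0013,  0.0004, -0.0003]), 'tau': array([  0.    , -62.5237,   0.0487, -39.1806,   0.0164,   0.0023,
         0.    ]), 'position': array([0.2818, 0.5579, 0.2314]), 'ee_rot': array([ 0.8517,  0.524 ,  0.    , -0.    ]), 'ft_force': array([-0.2971, -0.0036, -0.3941]), 'torque': array([ 0.0242, -0.0069,  0.0457]), 'grip_width': 0.9995868727830168}
```

View pics/top1.png

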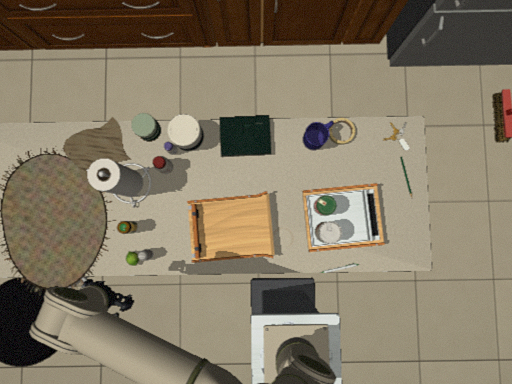

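View pics/side1.png

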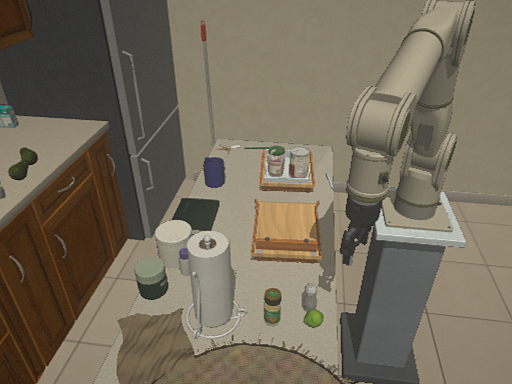

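The top view shows the tray at about (343,218) with its black rubber ledge on the right (374,215). The far stand is at (232,228), with its stop bar on the left (197,230). The side view agrees with this. Next I'll measure the geometry.

```bash
python3 - <<'E'
from h import *
np.set_printoptions(precision=3,suppress=True,linewidth=200)
d=np.load("top_d.npy");im=np.load("top_im.npy");P=cloud("top",d)
print(np.array(eyes.camera_info("top")["intrinsics"])[0])
hsv=cv2.cvtColor(im,cv2.COLOR_BGR2HSV)
X,Y,Z=P[...,0],P[...,1],P[...,2]
def rect(m,n):
    pts=P[m][:,:2].astype(np.float32); print(n,m.sum(),cv2.minAreaRect(pts), 'z',np.median(Z[m]))
roiN=(Y<-0.05)&(Y>-.42)&(X>.33)&(X<.65); roiF=(Y>0.0)&(Y<.42)&(X>.3)&(X<.65)
wood=(hsv[...,0]>8)&(hsv[...,0]<25)&(hsv[...,1]>90)&(Z>.035)
def lab(m):
    n,l,s,c=cv2.connectedComponentsWithStats(m.astype(np.uint8)); k=1+np.argmax(s[1:,4]); return l==k
rect(lab(roiF&(Z>.035)),'far'); rect(lab(roiN&(Z>.035)),'near')
dark=(hsv[...,2]<70)&roiN&(Z>.03)
l=lab(dark);rect(l,'ledge'); 
h=roiN&(Z>.078)&(Z<.11)&(Y<-.22); rect(h,'wall')
fd=roiF&(Z>.042)&(Z<.055); rect(lab(fd),'fardeck')
# profile along y at x mid
for x0 in(.46,.49):
  for r in range(180,260):
    pass
v=226; 
for u in list(range(188,206))+list(range(262,320,2))+list(range(352,388)): print(u,P[215 if u>300 else v,u],im[215 if u>300 else v,u])
for c in ("mug_mid","shaker_mid","spice_mid"): 
    r=models.boxes_of("top",c); print(c,[(q["confidence"],toworld("top",q["point"])) for q in r[:2]])
c=cv2.resize(im[175:275,180:400],None,fx=3.6,fy=3.6,interpolation=cv2.INTER_CUBIC);cv2.imwrite("pics/crop1.png",c)
E
```

```text
[401.28   0.   257.94]
far 5159 ((0.4631524085998535, 0.22612598538398743), (0.23168964684009552, 0.29068517684936523), 4.294797897338867) z 0.04925925864659031
near 4469 ((0.4927886724472046, -0.17356537282466888), (0.22022676467895508, 0.2639523148536682), 4.564262866973877) z 0.057330603932404856
ledge 233 ((0.5012006163597107, -0.2761530578136444), (0.14508412778377533, 0.021485330536961555), 4.099761962890625) z 0.056414546927815445
wall 148 ((0.5004453659057617, -0.25006192922592163), (0.17634353041648865, 0.009813211858272552), 4.49841833114624) z 0.0882741728206976
fardeck 4243 ((0.461361825466156, 0.22599151730537415), (0.2171519547700882, 0.29068517684936523), 4.294797897338867) z 0.04860097312503586
188 [0.47  0.382 0.004] [154 174 184]
189 [0.47  0.37  0.051] [127 164 192]
190 [0.47  0.367 0.047] [101 161 207]
191 [0.47  0.363 0.051] [104 163 212]
192 [0.47  0.354 0.084] [ 91 146 190]
193 [0.47  0.35  0.083] [ 64 105 153]
194 [0.47  0.348 0.078] [ 48  94 155]
195 [0.47  0.343 0.084] [ 59 107 173]
196 [0.47  0.34  0.081] [ 34  75 122]
197 [0.469 0.341 0.056] [14 37 62]
198
[... 2448 characters left out ...]
 0.052] [110 126 136]
377 [ 0.498 -0.295  0.048] [127 168 199]
378 [ 0.498 -0.298  0.052] [107 168 213]
379 [ 0.498 -0.301  0.052] [101 162 208]
380 [ 0.499 -0.319  0.004] [ 98 133 166]
381 [ 0.499 -0.323  0.003] [ 91 105 111]
382 [ 0.499 -0.328 -0.   ] [ 94 104 109]
383 [ 0.499 -0.33   0.003] [ 91 106 109]
384 [ 0.499 -0.335 -0.001] [118 135 142]
385 [ 0.499 -0.34  -0.006] [140 164 172]
386 [ 0.499 -0.342 -0.001] [143 164 171]
387 [ 0.499 -0.347 -0.004] [144 165 176]
mug_mid [(0.75, array([ 0.792, -0.088,  0.036]))]
shaker_mid [(0.72, array([0.373, 0.519, 0.077])), (0.42, array([0.473, 0.569, 0.107]))]
spice_mid [(0.49, array([0.471, 0.572, 0.107])), (0.45, array([ 0.445, -0.096,  0.164]))]
```

View pics/crop1.png

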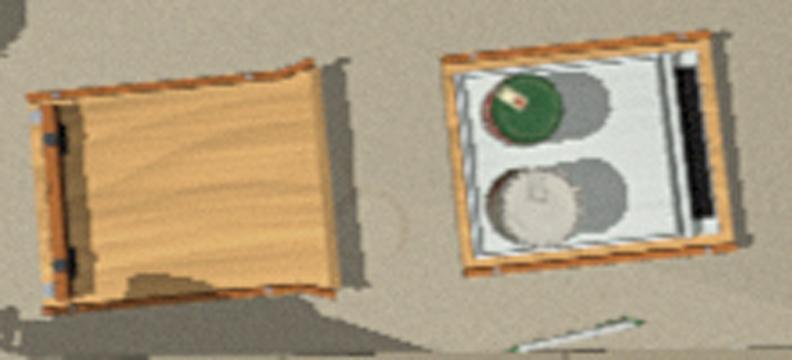

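>>> servo_tool(
  motion=[
    [1,-0.02,0.018,-0.02,0,0,2],
    [1,-0.06,0.053,-0.03,0,0,6],
    [1,-0.1,0.089,-0.03,0,0,10],
    [1,-0.14,0.124,-0.03,0,0,14],
    [1,-0.18,0.16,-0.03,0,0,18],
    [1,-0.22,0.195,-0.03,0,0,22],
    [1,-0.26,0.231,-0.03,0,0,26],
    [1,-0.3,0.266,-0.03,0,0,30],
    [1,-0.34,0.301,-0.03,0,0,34],
    [1,-0.38,0.337,-0.03,0,0,38],
    [1,-0.42,0.372,-0.03,0,0,42],
    [1,-0.46,0.408,-0.03,0,0,46],
    [1,-0.5,0.443,-0.03,0,0,50],
    [1,-0.54,0.479,-0.03,0,0,54],
    [1,-0.58,0.514,-0.03,0,0,57],
    [1,-0.62,0.55,-0.03,0,0,58.9],
    [1,-0.644,0.571,-0.03,0,0,58.9],
    [1,-0.644,0.571,0.03,0,0,58.9],
    [1,-0.644,0.571,0.08,0,0,58.9],
    [1,-0.644,0.571,0.12,0,0,58.9],
  ],
)

```text
clock: 3.75
position: [0.5006, -0.2741, 0.1093]
ee_rot: [0.999, 0.038, -0.0, -0.0]
ft_force: [0.3, 0.4, 0.1]
grip_width: 0.999
```

```bash
python3 - <<'E'
from h import *
a,_=eyes.camera("top");b,_=eyes.camera("side")
a=cv2.resize(a[170:270,290:400],None,fx=3.6,fy=3.6);b=cv2.resize(b[130:230,240:350],None,fx=3.6,fy=3.6)
cv2.imwrite("pics/chk.png",np.hstack([a,b]))
E
```

```text
(no output)
```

View pics/chk.png

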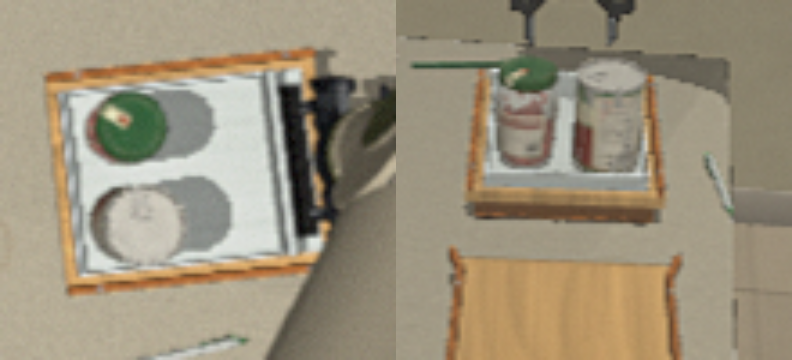

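The top crop shows the fingers just behind the wall, over the strip once parallax is allowed for. Tin and jar are upright. I'll descend and feel for the ledge.

>>> servo_tool(
  motion=[
    [1,0,0,0.025,0,0,0],
    [1,0,0,0.045,0,0,0],
    [1,0,0,0.05,0,0,0],
    [1,0,0,0.05,0,0,0],
  ],
)

```text
clock: 4.35
position: [0.5014, -0.2745, 0.0618]
ee_rot: [0.999, 0.037, 0.0, 0.0]
ft_force: [0.3, 0.8, 0.1]
grip_width: 0.997
```

>>> servo_tool(
  motion=[
    [1,0,0,0.004,0,0,0],
    [1,0,0,0.006,0,0,0],
    [1,0,0,0.006,0,0,0],
  ],
)

```text
clock: 4.72
position: [0.5011, -0.2743, 0.0553]
ee_rot: [0.999, 0.038, 0.0, -0.0]
ft_force: [0.8, 0.5, 0.0]
grip_width: 0.999
```

>>> servo_tool(
  motion=[
    [1,0,0,0.002,0,0,0],
    [1,0,0,0.003,0,0,0],
    [1,0,0,0.003,0,0,0],
  ],
)

```text
clock: 5.1
position: [0.501, -0.2744, 0.0522]
ee_rot: [0.999, 0.037, -0.0, -0.0]
ft_force: [0.7, 0.2, 0.2]
grip_width: 1.0
```

>>> servo_tool(
  motion=[
    [1,0,0,0.002,0,0,0],
    [1,0,0,0.004,0,0,0],
    [1,0,0,0.004,0,0,0],
  ],
)

```text
clock: 5.48
position: [0.501, -0.2744, 0.0481]
ee_rot: [0.999, 0.037, -0.0, -0.0]
ft_force: [1.1, -0.2, 0.5]
grip_width: 0.998
```

>>> servo_tool(
  motion=[
    [1,0,0,0.002,0,0,0],
    [1,0,0,0.003,0,0,0],
    [1,0,0,0.003,0,0,0],
  ],
)

```text
clock: 5.85
position: [0.501, -0.2744, 0.0452]
ee_rot: [0.999, 0.037, -0.0, -0.0]
ft_force: [-0.1, 0.5, 0.4]
grip_width: 1.004
```

>>> servo_tool(
  motion=[
    [1,0,-0.003,0,0,0,0],
    [1,0,-0.006,0,0,0,0],
    [1,0,-0.006,0,0,0,0],
  ],
)

```text
clock: 6.22
position: [0.5007, -0.2679, 0.0453]
ee_rot: [0.999, 0.038, 0.0, -0.0]
ft_force: [0.9, -0.3, 0.7]
grip_width: 1.0
```

>>> servo_tool(
  motion=[
    [1,0,-0.002,0,0,0,0],
    [1,0,-0.003,0,0,0,0],
    [1,0,-0.003,0,0,0,0],
  ],
)

```text
clock: 6.6
position: [0.5001, -0.2662, 0.0454]
ee_rot: [0.999, 0.037, -0.0, 0.0]
ft_force: [-1.1, -5.2, -1.1]
grip_width: 0.998
```

>>> servo_tool(
  motion=[
    [1,0,0,0.001,0,0,0],
    [1,0,0,0.002,0,0,0],
    [1,0,0,0.002,0,0,0],
  ],
)

```text
clock: 6.98
position: [0.5007, -0.2661, 0.0436]
ee_rot: [0.999, 0.037, 0.0, 0.0]
ft_force: [-1.0, -5.4, 2.5]
grip_width: 1.002
```

>>> servo_tool(
  motion=[
    [1,0,0,0.001,0,0,0],
    [1,0,0,0.002,0,0,0],
    [1,0,0,0.002,0,0,0],
  ],
)

```text
clock: 7.35
position: [0.5008, -0.2661, 0.0429]
ee_rot: [0.999, 0.037, 0.001, -0.0]
ft_force: [-5.9, -0.6, 20.1]
grip_width: 1.001
```

>>> servo_tool(
  motion=[
    [1,0,0,-0.0007,0,0,0],
    [1,0,0,-0.0007,0,0,0],
  ],
)

```text
clock: 7.6
position: [0.5008, -0.2661, 0.043]
ee_rot: [0.999, 0.037, 0.001, 0.0]
ft_force: [-2.1, -3.5, 10.1]
grip_width: 1.002
```

>>> servo_tool(
  motion=[
    [1,0,-0.002,0,0,0,0],
    [1,0,-0.004,0,0,0,0],
    [1,0,-0.006,0,0,0,0],
    [1,0,-0.008,0,0,0,0],
    [1,0,-0.01,0,0,0,0],
  ],
)

```text
clock: 8.22
position: [0.5003, -0.2574, 0.043]
ee_rot: [0.999, 0.037, 0.001, 0.001]
ft_force: [1.2, -9.9, 6.0]
grip_width: 0.999
```

>>> servo_tool(
  motion=[
    [1,0,-0.003,0.0001,0,0,0],
    [1,0,-0.006,0.0002,0,0,0],
    [1,0,-0.009,0.0003,0,0,0],
    [1,0,-0.012,0.0003,0,0,0],
    [1,0,-0.015,0.0003,0,0,0],
    [1,0,-0.018,0.0003,0,0,0],
    [1,0,-0.021,0.0003,0,0,0],
    [1,0,-0.024,0.0003,0,0,0],
  ],
)

```text
clock: 9.22
position: [0.4988, -0.2338, 0.043]
ee_rot: [0.999, 0.037, 0.001, 0.002]
ft_force: [0.0, -10.0, 8.6]
grip_width: 0.998
```

>>> servo_tool(
  motion=[
    [1,0,-0.003,0.0001,0,0,0],
    [1,0,-0.006,0.0002,0,0,0],
    [1,0,-0.009,0.0002,0,0,0],
    [1,0,-0.012,0.0002,0,0,0],
    [1,0,-0.015,0.0002,0,0,0],
    [1,0,-0.018,0.0002,0,0,0],
    [1,0,-0.021,0.0002,0,0,0],
    [1,0,-0.024,0.0002,0,0,0],
  ],
)

```text
clock: 10.22
position: [0.4972, -0.2102, 0.043]
ee_rot: [0.999, 0.037, 0.002, 0.002]
ft_force: [1.2, -10.4, 9.8]
grip_width: 1.002
```

>>> servo_tool(
  motion=[
    [1,0,-0.003,0.0001,0,0,0],
    [1,0,-0.006,0.0001,0,0,0],
    [1,0,-0.009,0.0001,0,0,0],
    [1,0,-0.012,0.0001,0,0,0],
    [1,0,-0.015,0.0001,0,0,0],
    [1,0,-0.018,0.0001,0,0,0],
    [1,0,-0.021,0.0001,0,0,0],
    [1,0,-0.024,0.0001,0,0,0],
  ],
)

```text
clock: 11.22
position: [0.4955, -0.1865, 0.043]
ee_rot: [0.999, 0.037, 0.002, 0.002]
ft_force: [1.0, -12.5, 10.5]
grip_width: 1.001
```

>>> servo_tool(
  motion=[
    [1,0,-0.003,0,0,0,0],
    [1,0,-0.006,0,0,0,0],
    [1,0,-0.009,0,0,0,0],
    [1,0,-0.012,0,0,0,0],
    [1,0,-0.015,0,0,0,0],
    [1,0,-0.015,0,0,0,0],
  ],
)

```text
clock: 11.98
position: [0.4944, -0.1711, 0.043]
ee_rot: [0.999, 0.037, 0.002, 0.001]
ft_force: [-0.0, -10.7, 12.4]
grip_width: 0.997
```

>>> servo_tool(
  motion=[
    [1,0,-0.003,0,0,0,0],
    [1,0,-0.006,0,0,0,0],
    [1,0,-0.009,0,0,0,0],
    [1,0,-0.012,0,0,0,0],
    [1,0,-0.015,0,0,0,0],
    [1,0,-0.018,0,0,0,0],
    [1,0,-0.021,0,0,0,0],
    [1,0,-0.024,0,0,0,0],
  ],
)

```text
clock: 12.98
position: [0.4927, -0.1475, 0.043]
ee_rot: [0.999, 0.037, 0.002, 0.002]
ft_force: [1.3, -12.4, 12.6]
grip_width: 0.999
```

```bash
python3 - <<'E'
from h import *
a,_=eyes.camera("top");b,_=eyes.camera("side")
a=cv2.resize(a[170:270,230:370],None,fx=2.8,fy=2.8);b=cv2.resize(b[130:230,230:370],None,fx=2.8,fy=2.8)
cv2.imwrite("pics/chk2.png",np.hstack([a,b]));print(monitor.get_obs()["ft_force"])
E
```

```text
[  0.54090203 -11.09644606  13.76201359]
```

View pics/chk2.png

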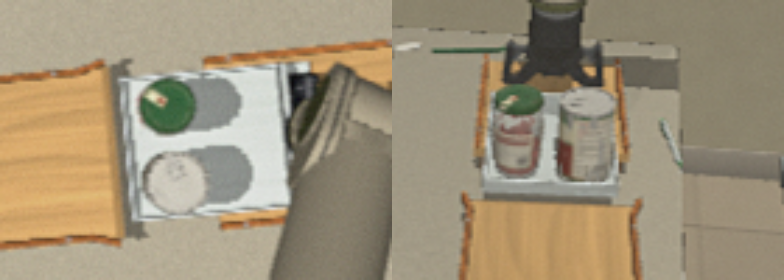

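The top crop shows the tray's front (122,150) just short of the far stand's bevel, square between the rails. Tin and jar are upright. I'll continue.

>>> servo_tool(
  motion=[
    [1,0,-0.003,0,0,0,0],
    [1,0,-0.006,0,0,0,0],
    [1,0,-0.009,0,0,0,0],
    [1,0,-0.012,0,0,0,0],
    [1,0,-0.015,0,0,0,0],
    [1,0,-0.018,0,0,0,0],
    [1,0,-0.021,0,0,0,0],
    [1,0,-0.024,0,0,0,0],
  ],
)

```text
clock: 14.08
position: [0.491, -0.1236, 0.043]
ee_rot: [0.999, 0.037, 0.002, 0.002]
ft_force: [0.2, -13.3, 14.1]
grip_width: 1.001
```

>>> servo_tool(
  motion=[
    [1,0,-0.003,0,0,0,0],
    [1,0,-0.006,0,0,0,0],
    [1,0,-0.009,0,0,0,0],
    [1,0,-0.012,0,0,0,0],
    [1,0,-0.015,0,0,0,0],
    [1,0,-0.018,0,0,0,0],
  ],
)

```text
clock: 14.82
position: [0.4898, -0.1059, 0.0432]
ee_rot: [0.999, 0.037, 0.002, 0.002]
ft_force: [0.7, -14.0, 16.9]
grip_width: 0.999
```

>>> servo_tool(
  motion=[
    [1,0,-0.003,-0.0001,0,0,0],
    [1,0,-0.006,-0.0002,0,0,0],
    [1,0,-0.009,-0.0003,0,0,0],
    [1,0,-0.012,-0.0004,0,0,0],
    [1,0,-0.015,-0.0005,0,0,0],
    [1,0,-0.018,-0.0005,0,0,0],
  ],
)

```text
clock: 15.58
position: [0.4882, -0.0874, 0.0432]
ee_rot: [0.999, 0.037, 0.002, 0.001]
ft_force: [0.4, -13.4, 12.0]
grip_width: 1.001
```

```bash
python3 - <<'E'
from h import *
a,_=eyes.camera("top");b,_=eyes.camera("side")
a=cv2.resize(a[170:270,230:370],None,fx=2.8,fy=2.8);b=cv2.resize(b[130:230,230:370],None,fx=2.8,fy=2.8)
cv2.imwrite("pics/chk3.png",np.hstack([a,b]));print(monitor.get_obs()["ft_force"])
E
```

```text
[  0.86074598 -12.02224693  11.49839325]
```

View pics/chk3.png

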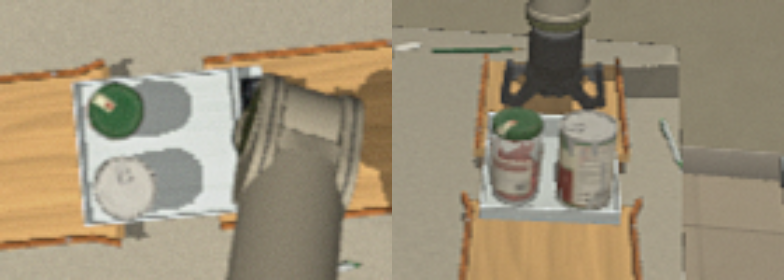

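The front is now clearly on the far deck. It sits level and centred between the rails. I'll ease off the downward force.

>>> servo_tool(
  motion=[
    [1,0,-0.003,-0.0001,0,0,0],
    [1,0,-0.006,-0.0002,0,0,0],
    [1,0,-0.009,-0.0004,0,0,0],
    [1,0,-0.012,-0.0005,0,0,0],
    [1,0,-0.015,-0.0006,0,0,0],
    [1,0,-0.018,-0.0006,0,0,0],
  ],
)

```text
clock: 16.42
position: [0.4862, -0.0684, 0.0431]
ee_rot: [0.999, 0.037, 0.001, 0.001]
ft_force: [0.7, -9.7, 4.6]
grip_width: 1.0
```

>>> servo_tool(
  motion=[
    [1,0,-0.002,-0.0001,0,0,0],
    [1,0,-0.004,-0.0002,0,0,0],
    [1,0,-0.006,-0.0003,0,0,0],
    [1,0,-0.008,-0.0003,0,0,0],
  ],
)

```text
clock: 16.92
position: [0.4853, -0.0599, 0.0431]
ee_rot: [0.999, 0.037, 0.001, 0.0]
ft_force: [0.0, -7.4, 2.7]
grip_width: 1.001
```

>>> servo_tool(
  motion=[
    [1,0,-0.002,-0.0003,0,0,0],
    [1,0,-0.004,-0.0006,0,0,0],
    [1,0,-0.006,-0.0008,0,0,0],
    [1,0,-0.008,-0.0008,0,0,0],
  ],
)

```text
clock: 17.42
position: [0.484, -0.0508, 0.0434]
ee_rot: [0.999, 0.038, -0.0, -0.0]
ft_force: [0.7, -5.0, -2.6]
grip_width: 1.003
```

>>> servo_tool(
  motion=[
    [1,0,-0.002,0,0,0,0],
    [1,0,-0.004,0,0,0,0],
    [1,0,-0.006,0,0,0,0],
    [1,0,-0.008,0,0,0,0],
    [1,0,-0.01,0,0,0,0],
  ],
)

```text
clock: 18.05
position: [0.4835, -0.0409, 0.0436]
ee_rot: [0.999, 0.037, -0.0, -0.0]
ft_force: [1.3, -3.4, -2.8]
grip_width: 0.998
```

>>> servo_tool(
  motion=[
    [1,0,-0.002,0.0001,0,0,0],
    [1,0,-0.004,0.0002,0,0,0],
    [1,0,-0.006,0.0002,0,0,0],
    [1,0,-0.008,0.0002,0,0,0],
  ],
)

```text
clock: 18.55
position: [0.4829, -0.0329, 0.0434]
ee_rot: [0.999, 0.037, 0.0, -0.0]
ft_force: [0.3, -3.5, -3.0]
grip_width: 1.003
```

```bash
python3 -c "
from h import *
for i in range(3):
  eyes.camera('top');o=monitor.get_obs();print(o['ft_force'],o['position'])"
```

```text
[ 0.2144525  -3.35286722 -2.25050375] [ 0.48292693 -0.03264552  0.04338364]
[-0.25459754 -2.86135734 -2.1340411 ] [ 0.48296264 -0.03263627  0.04343163]
[ 0.16658512 -1.46380568 -1.35650287] [ 0.48295819 -0.03267291  0.04343659]
```

>>> servo_tool(
  motion=[
    [1,0,-0.002,0.0001,0,0,0],
    [1,0,-0.004,0.0002,0,0,0],
    [1,0,-0.006,0.0002,0,0,0],
    [1,0,-0.008,0.0002,0,0,0],
  ],
)

```text
clock: 19.2
position: [0.4826, -0.0256, 0.0434]
ee_rot: [0.999, 0.037, 0.0, 0.0]
ft_force: [0.0, -5.0, 0.1]
grip_width: 1.004
```

>>> servo_tool(
  motion=[
    [1,0,-0.002,0,0,0,0],
    [1,0,-0.004,0,0,0,0],
    [1,0,-0.006,0,0,0,0],
    [1,0,-0.008,0,0,0,0],
  ],
)

```text
clock: 19.7
position: [0.482, -0.0175, 0.0434]
ee_rot: [0.999, 0.037, 0.0, 0.0]
ft_force: [1.2, -5.1, -1.3]
grip_width: 0.999
```

>>> servo_tool(
  motion=[
    [1,0,-0.002,0,0,0,0],
    [1,0,-0.004,0,0,0,0],
    [1,0,-0.006,0,0,0,0],
    [1,0,-0.008,0,0,0,0],
  ],
)

```text
clock: 20.2
position: [0.4811, -0.009, 0.0432]
ee_rot: [0.999, 0.038, -0.0, -0.0]
ft_force: [0.8, -4.2, -2.7]
grip_width: 1.002
```

>>> servo_tool(
  motion=[
    [1,0,-0.001,0.0002,0,0,0],
    [1,0,-0.002,0.0002,0,0,0],
  ],
)

```text
clock: 20.45
position: [0.4809, -0.0071, 0.0429]
ee_rot: [0.999, 0.038, -0.0, 0.0]
ft_force: [-0.3, -3.0, -2.4]
grip_width: 0.995
```

```bash
python3 - <<'E'
from h import *
a,_=eyes.camera("top");b,_=eyes.camera("side")
for i in range(3):
  eyes.camera('top');o=monitor.get_obs();print(o['ft_force'],o['position'])
a=cv2.resize(a[170:270,190:330],None,fx=2.8,fy=2.8);b=cv2.resize(b[130:270,230:350],None,fx=2.8,fy=2.8)
cv2.imwrite("pics/chk4.png",np.hstack([np.vstack([a,np.zeros((b.shape[0]-a.shape[0],a.shape[1],3),np.uint8)]),b]))
E
```

```text
[-0.75380717 -3.34224111 -1.75451946] [ 0.48098124 -0.0069772   0.04300118]
[-1.16825223 -3.44209552 -3.06983746] [ 0.48097015 -0.00700585  0.042995  ]
[ 0.16076349 -2.9562157  -2.67857436] [ 0.48097118 -0.0070234   0.0429988 ]
```

View pics/chk4.png

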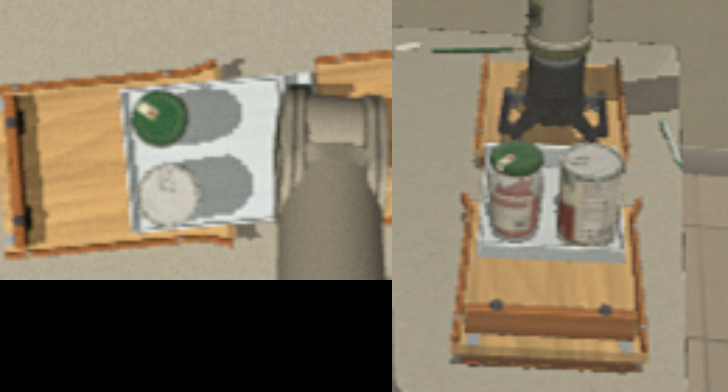

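The tail has just left the near stand. The tray is level and tin and jar are upright. Friction at the wall holds up about 2.5 N, so I'll let it down gently.

>>> servo_tool(
  motion=[
    [1,0,-0.001,0.0002,0,0,0],
    [1,0,-0.002,0.0004,0,0,0],
    [1,0,-0.003,0.0004,0,0,0],
  ],
)

```text
clock: 21.08
position: [0.4811, -0.0051, 0.043]
ee_rot: [0.999, 0.037, 0.0, 0.0]
ft_force: [-0.1, -7.0, 1.7]
grip_width: 0.997
```

```bash
cat > f.py <<'E'
from h import *
F=[];
for i in range(4):
  eyes.camera('top');o=monitor.get_obs();F.append(o['ft_force'])
print(np.mean(F,0).round(2),o['position'].round(4))
E
python3 f.py
```

```text
[-0.13 -6.01  2.12] [ 0.4811 -0.0048  0.043 ]
```

>>> servo_tool(
  motion=[
    [1,0,0,-0.0002,0,0,0],
    [1,0,-0.001,-0.0002,0,0,0],
    [1,0,-0.003,-0.0002,0,0,0],
    [1,0,-0.005,-0.0002,0,0,0],
    [1,0,-0.007,-0.0002,0,0,0],
  ],
)

```text
clock: 21.9
position: [0.4805, 0.0024, 0.043]
ee_rot: [0.999, 0.037, 0.0, 0.0]
ft_force: [1.1, -5.4, -0.7]
grip_width: 0.995
```

```bash
python3 f.py
```

```text
[ 0.23 -4.08 -0.27] [0.4805 0.0028 0.043 ]
```

>>> servo_tool(
  motion=[
    [1,0,-0.003,0,0,0,0],
    [1,0,-0.006,0,0,0,0],
    [1,0,-0.009,0,0,0,0],
    [1,0,-0.012,0,0,0,0],
    [1,0,-0.015,0,0,0,0],
    [1,0,-0.018,0,0,0,0],
  ],
)

```text
clock: 22.85
position: [0.4792, 0.0203, 0.043]
ee_rot: [0.999, 0.037, 0.0, 0.0]
ft_force: [0.6, -6.5, -0.2]
grip_width: 0.997
```

>>> servo_tool(
  motion=[
    [1,0,-0.003,0,0,0,0],
    [1,0,-0.006,0,0,0,0],
    [1,0,-0.009,0,0,0,0],
    [1,0,-0.012,0,0,0,0],
    [1,0,-0.015,0,0,0,0],
    [1,0,-0.018,0,0,0,0],
  ],
)

```text
clock: 23.6
position: [0.4778, 0.0382, 0.043]
ee_rot: [0.999, 0.037, 0.0, 0.0]
ft_force: [0.7, -6.0, 1.0]
grip_width: 0.998
```

>>> servo_tool(
  motion=[
    [1,0,-0.003,-0.0001,0,0,0],
    [1,0,-0.006,-0.0001,0,0,0],
    [1,0,-0.009,-0.0001,0,0,0],
    [1,0,-0.012,-0.0001,0,0,0],
    [1,0,-0.015,-0.0001,0,0,0],
    [1,0,-0.018,-0.0001,0,0,0],
  ],
)

```text
clock: 24.35
position: [0.4764, 0.0563, 0.043]
ee_rot: [0.999, 0.037, 0.0, 0.0]
ft_force: [0.7, -6.3, 0.2]
grip_width: 1.003
```

>>> servo_tool(
  motion=[
    [1,0,-0.003,0,0,0,0],
    [1,0,-0.006,0,0,0,0],
    [1,0,-0.009,0,0,0,0],
    [1,0,-0.012,0,0,0,0],
    [1,0,-0.015,0,0,0,0],
    [1,0,-0.018,0,0,0,0],
  ],
)

```text
clock: 25.1
position: [0.475, 0.0742, 0.043]
ee_rot: [0.999, 0.037, 0.0, 0.0]
ft_force: [0.7, -6.5, -0.1]
grip_width: 1.0
```

```bash
python3 f.py; python3 - <<'E'
from h import *
a,d=eyes.camera("top")
cv2.imwrite("pics/chk5.png",cv2.resize(a[175:275,180:340],None,fx=4,fy=4))
E
```

```text
[ 0.26 -4.51 -0.04] [0.475  0.0747 0.043 ]
```

View pics/chk5.png

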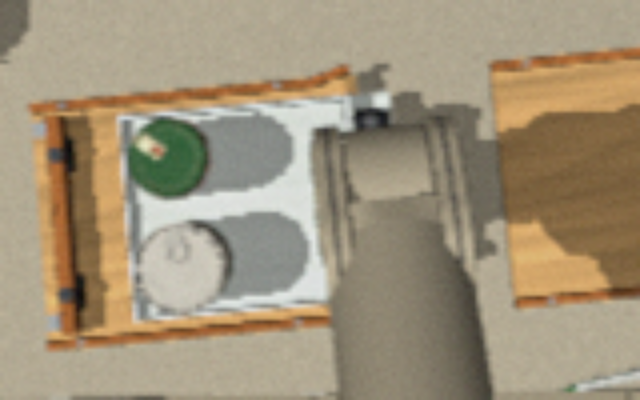

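>>> servo_tool(
  motion=[
    [1,0,-0.003,0,0,0,0],
    [1,0,-0.006,0,0,0,0],
    [1,0,-0.009,0,0,0,0],
    [1,0,-0.012,0,0,0,0],
    [1,0,-0.015,0,0,0,0],
    [1,0,-0.018,0,0,0,0],
    [1,0,-0.021,0,0,0,0],
    [1,0,-0.024,0,0,0,0],
  ],
)

```text
clock: 26.35
position: [0.4732, 0.0979, 0.043]
ee_rot: [0.999, 0.037, 0.0, 0.0]
ft_force: [0.8, -7.7, 1.6]
grip_width: 1.0
```

>>> servo_tool(
  motion=[
    [1,0,-0.0015,0,0,0,0],
    [1,0,-0.003,0,0,0,0],
    [1,0,-0.0045,0,0,0,0],
    [1,0,-0.006,0,0,0,0],
  ],
)

```text
clock: 26.85
position: [0.4728, 0.1038, 0.043]
ee_rot: [0.999, 0.037, 0.0, 0.0]
ft_force: [-0.2, -7.0, 0.9]
grip_width: 1.001
```

>>> servo_tool(
  motion=[
    [1,0,-0.001,0,0,0,0],
    [1,0,-0.002,0,0,0,0],
    [1,0,-0.003,0,0,0,0],
  ],
)

```text
clock: 27.22
position: [0.4725, 0.1068, 0.043]
ee_rot: [0.999, 0.037, 0.0, 0.0]
ft_force: [0.1, -8.2, 1.6]
grip_width: 1.0
```

>>> servo_tool(
  motion=[
    [1,0,-0.001,-0.0001,0,0,0],
    [1,0,-0.002,-0.0001,0,0,0],
  ],
)

```text
clock: 27.48
position: [0.4723, 0.109, 0.043]
ee_rot: [0.999, 0.037, -0.0, 0.0]
ft_force: [0.2, -5.8, -0.2]
grip_width: 1.006
```

>>> servo_tool(
  motion=[
    [1,0,-0.001,0,0,0,0],
    [1,0,-0.002,0,0,0,0],
  ],
)

```text
clock: 27.72
position: [0.4721, 0.1109, 0.043]
ee_rot: [0.999, 0.037, -0.0, 0.0]
ft_force: [0.2, -6.6, 1.5]
grip_width: 0.998
```

>>> servo_tool(
  motion=[
    [1,0,-0.001,0,0,0,0],
    [1,0,-0.002,0,0,0,0],
  ],
)

```text
clock: 27.98
position: [0.472, 0.1129, 0.043]
ee_rot: [0.999, 0.037, -0.0, 0.0]
ft_force: [-0.7, -5.6, 1.2]
grip_width: 1.0
```

>>> servo_tool(
  motion=[
    [1,0,-0.001,0,0,0,0],
    [1,0,-0.002,0,0,0,0],
  ],
)

```text
clock: 28.22
position: [0.4718, 0.1149, 0.043]
ee_rot: [0.999, 0.037, -0.0, 0.0]
ft_force: [0.9, -7.0, 2.7]
grip_width: 1.002
```

>>> servo_tool(
  motion=[
    [1,0,-0.001,0,0,0,0],
    [1,0,-0.002,0,0,0,0],
  ],
)

```text
clock: 28.48
position: [0.4718, 0.1158, 0.043]
ee_rot: [0.999, 0.037, -0.0, 0.001]
ft_force: [1.1, -13.7, 3.1]
grip_width: 1.002
```

>>> servo_tool(
  motion=[
    [1,0,-0.0005,-0.0001,0,0,0],
    [1,0,-0.001,-0.0001,0,0,0],
    [1,0,-0.001,-0.0001,0,0,0],
  ],
)

```text
clock: 28.85
position: [0.4717, 0.1158, 0.043]
ee_rot: [0.999, 0.037, -0.0, 0.001]
ft_force: [1.9, -15.0, 1.3]
grip_width: 1.0
```

```bash
python3 f.py; python3 -c "
from h import *
print(monitor.get_obs()['torque'])"
```

```text
[  1.78 -14.58   2.26] [0.4718 0.1158 0.043 ]
[-2.74902141 -0.38714122  0.4317941 ]
```

The tray has stopped (position unchanged under more push), but the moment about z suggests one pad is carrying most of the load. I'll square it with a small turn.

>>> servo_tool(
  motion=[
    [1,0,0,0,0,0,-0.2],
    [1,0,0,0,0,0,-0.4],
    [1,0,0,0,0,0,-0.4],
  ],
)

```text
clock: 29.42
position: [0.4719, 0.1158, 0.043]
ee_rot: [0.999, 0.039, -0.0, 0.001]
ft_force: [2.0, -13.7, 1.1]
grip_width: 1.003
```

```bash
cat > f.py <<'E'
from h import *
F=[];
for i in range(4):
  eyes.camera('top');o=monitor.get_obs();F.append(np.r_[o['ft_force'],o['torque']])
q=o['ee_rot'];print(np.mean(F,0).round(2),o['position'].round(4),"yaw",np.degrees(2*np.arctan2(q[1],q[0])).round(2))
E
python3 f.py
```

```text
[  2.43 -14.09   1.36  -2.62  -0.49  -0.66] [0.4719 0.1157 0.043 ] yaw 4.49
```

>>> servo_tool(
  motion=[
    [1,0,-0.0005,0,0,0,0.1],
    [1,0,-0.0007,0,0,0,0.2],
    [1,0,-0.0007,0,0,0,0.2],
  ],
)

```text
clock: 30.0
position: [0.4718, 0.1158, 0.043]
ee_rot: [0.999, 0.038, -0.0, 0.002]
ft_force: [1.7, -16.7, 1.9]
grip_width: 1.003
```

```bash
python3 f.py
```

```text
[  1.9  -16.79   2.37  -3.07  -0.49  -0.16] [0.4718 0.1158 0.043 ] yaw 4.32
```

>>> servo_tool(
  motion=[
    [1,0,0.001,0,0,0,0],
    [1,0,0.002,-0.0002,0,0,0],
    [1,0,0.002,-0.0002,0,0,0],
  ],
)

```text
clock: 30.58
position: [0.4718, 0.1158, 0.0431]
ee_rot: [0.999, 0.038, 0.0, 0.001]
ft_force: [3.2, -8.2, -2.8]
grip_width: 0.994
```

```bash
python3 f.py
```

```text
[ 3.35 -8.38 -2.24 -1.65 -0.5  -0.42] [0.4718 0.1158 0.0431] yaw 4.39
```

>>> servo_tool(
  motion=[
    [1,0,0.001,0,0,0,0],
    [1,0,0.0015,0,0,0,0],
    [1,0,0.0015,0,0,0,0],
  ],
)

```text
clock: 31.15
position: [0.4717, 0.1157, 0.0432]
ee_rot: [0.999, 0.039, -0.0, 0.0]
ft_force: [2.3, -3.5, -2.1]
grip_width: 1.001
```

```bash
python3 f.py
```

```text
[ 2.29 -4.24 -2.97 -0.82 -0.25 -0.22] [0.4717 0.1157 0.0432] yaw 4.5
```

>>> servo_tool(
  motion=[
    [1,0,0.001,0,0,0,0],
    [1,0,0.002,-0.0004,0,0,0],
    [1,0,0.004,-0.002,0,0,0],
    [1,0,0.008,-0.006,0,0,0],
    [1,0,0.008,-0.03,0,0,0],
    [1,0,0.01,-0.07,0,0,0],
    [1,0,0.04,-0.12,0,0,0],
    [1,0,0.1,-0.16,0,0,0],
    [1,0,0.15,-0.18,0,0,0],
    [1,0,0.2,-0.2,0,0,0],
    [1,0,0.2,-0.2,0,0,0],
  ],
)

```text
clock: 32.72
position: [0.4878, -0.0883, 0.2452]
ee_rot: [0.999, 0.036, 0.002, -0.0]
ft_force: [0.3, 0.5, 0.6]
grip_width: 1.003
```

```bash
python3 f.py; python3 - <<'E'
from h import *
a,d=eyes.camera("top");b,_=eyes.camera("side")
P=cloud("top",d);X,Y,Z=P[...,0],P[...,1],P[...,2]
h=(Z>.078)&(Z<.1)&(Y>.09)&(Y<.2)&(X>.36)&(X<.6);print("wall",h.sum(),cv2.minAreaRect(P[h][:,:2].astype(np.float32)))
a=cv2.resize(a[175:270,180:300],None,fx=3.6,fy=3.6);b=cv2.resize(b[165:270,230:335],None,fx=3.26,fy=3.26)[:342]
cv2.imwrite("pics/fin.png",np.hstack([a,b]))
E
```

```text
[ 0.25  0.4  -0.36  0.04 -0.03 -0.01] [ 0.4872 -0.0825  0.2428] yaw 4.59
wall 120 ((0.46875035762786865, 0.1314372420310974), (0.1761159598827362, 0.007857195101678371), 4.358339786529541)
```

View pics/fin.png

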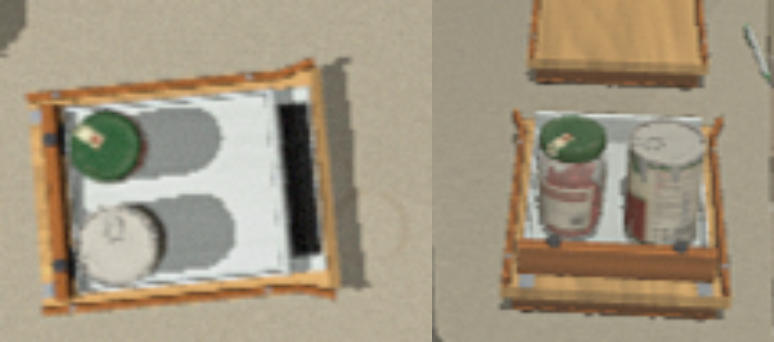

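The tray is against the stop: its front edge meets both pads at (50,140) and (60,265), and the tray is square. Tin and jar are upright, and the hand is clear. I'll hand it in.

```bash
python3 -c "
from workcell import ticket
print(ticket.hand_in())"
```

```text
the job is handed in; nothing more can be done
None
```

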